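Lift the fresh dreidel from the coin dish with tongs

TASK

The silicone dreidel lying in the steel coin dish is freshly cast and marks easily, so do not touch it with the gripper: take the small tongs from their stand, close them lightly across the dreidel's flat sides, and lift it straight up to about 12 cm above the ledge, over its dish. Finish while still holding it there in the tongs, steady and with nothing else supporting it; do not let go. Leave the dish and everything else on the ledge where they are.

Things in the scene. Friction and masses are not known exactly. Their poses are not given: they have to be found in the camera images.
- tongs_grip (a point): Small steel tongs, 80 g, 149 mm tall, upright and open in the stand, hinge on top, jaws down. Point midway between the black grip plates, 90 mm above the jaw tips, 59 mm below the top; z up, arms close along y. Plates: 16 mm wide (x), 60 mm tall about this point. Width over them (y): open 52 mm here and 57 mm 20 mm lower; 40 mm all along when the jaws are 26 mm apart (arms then parallel)
- tongs_tips (a point): the point midway between the tips of the two jaws, level with their lower edge when open. Each jaw is 16 mm wide (x), 28 mm high, 6 mm thick; open, the tips span 72 mm over their outsides and leave 56 mm between the jaws at mid-height. Tips drop 1 mm as the jaws close to 26 mm. Pinching the plates closes both jaws evenly about the middle; they spring open when the fingers open
- jaw_left (a joint): how far the left (+y) arm of the tongs is closed, rad: 0 sprung fully open, 0.12 parallel with 26 mm between the jaws, 0.2 the stop, about 6 mm between the jaws. The spring takes about 2 to 3 N of finger force to start closing and 4 to 5 N at 0.12; beyond that, on an item, each jaw presses with about 0.4 to 0.5 of the additional finger force
- jaw_right (a joint): the same for the right (-y) arm; the two arms are geared together and always read the same
- stand: Fixed white plastic holder with one upright pocket; origin at its underside's centre, z up. The pocket is 20 mm along x and 78 mm along y, its walls 4 mm thick with the rim at 45 mm, its floor at 4 mm on which the jaw tips stand; foot plate 70 x 100 mm
- dreidel_center (a point): The dreidel in the coin dish: soft grey-green silicone, lying on one flat side. This point is the centre of its 28 x 26 x 26 mm block (13 mm above the dish floor). x runs along its axis: a 12 mm point at -x, a 17 mm thin stem (8 mm across) at +x; z up; the flat sides to be held are the two faces 26 mm apart along y. Mass about 25 g. A jaw pressing it with more than 12 N marks it
- dish: Round steel coin dish, loose, 136 mm across the rim and 14 mm high; origin at the underside's centre. Its flat inner floor, 114 mm across, is 3 mm above the ledge
- dreidel_b: bystander: a like dreidel lying on the ledge, not in the dish; origin at its underside
- dreidel_c: bystander: another like dreidel lying on the ledge, not in the dish; origin at its underside
- cup: bystander: clear plastic cup, 68 mm across, 85 mm high; origin at its underside
- menorah: bystander: children's painted ceramic menorah, 260 mm long (y), 50 mm deep, 113 mm high; origin at its underside
- coins: bystander: pile of five brass coins, 26 mm across, 15 mm high; origin at its underside
- candle_box: bystander: white paper candle box 150 x 60 x 30 mm; origin at its underside
Not all that is in view belongs to the job. What is meant by the stand is not pink, and is the larger of those in its own colour.

How it is judged:
By the outcome, as a careful person would: the job done as asked, in the order asked, and still so for the second after the job is handed in, while the arm keeps its last pose, push and grip.
It also fails if it takes over 48 s, if anything falls off the work surface, if the arm or the gripper's body presses on something with over 40 N, if the wrist force passes 120 N, or if a joint passes its speed limit or range.

ROBOT

A 6-joint arm with a two-finger parallel gripper is mounted at the origin on the work surface. World frame = base frame: x ahead of the robot, y to its left, z up, the work surface at z = 0. Lengths are in mm, angles in rad, forces in N, time in s.
With the tool pointing down it reaches from about 350 to 975 mm from the base axis. Payload 7.1 kg.
Tool frame: the origin (TCP) lies on the front face of the gripper's body, between the roots of the fingers; the fingertips stand 80 mm ahead of it and the grasp point (between the pads) lies 61 mm ahead of it (env.tips_ahead is the distance from the TCP to the fingertips, in mm); z points along the fingers, y is the line along which they close (so a half turn about z gives the same grasp; the last joint's range is limited). The gripper opens to 88 mm and grips with 3 to 60 N. Pads are 20 mm wide; open, the fingers measure 115 mm over their backs; the gripper's body (75 mm by 178 mm) begins 61 mm behind the grasp point.
Start: joints at [-1.355, 0.423, 1.63, -0, 1.089, -0.019], TCP at [145.425, -607.83, 302.675] pointing down, gripper open.
Joint ranges: [-3, 3], [-0.9, 2.11], [0.09, 2.58], [-1.31, 4.45], [0.11, 2.69], [-2.54, 2.54]. Speed limits (rad/s): [2.39, 2.39, 3.01, 3.14, 3.14, 3.14].

INTERFACE

Orientations are given as a unit quaternion [x, y, z, w].
In Python, from station import env, set_gripper, viewer, workorder gives the robot as it stands. Calls block until the motion is done:
- env.reach(position, orientation): joint-space move of the TCP to a pose.
- env.move_l(position, rot=None, rate=150, f_stop=None): straight line of the TCP; rot=None keeps the orientation; rate is the mean speed in mm/s. With f_stop (N) it stops when the force on the tool has changed by that much, and returns True; else False.
- env.move_joints(angles): joint-space move.
- set_gripper(opening): finger opening in mm; the grip force is fixed at half the most; returns when the fingers have stopped.
- env.hold(seconds).
- env.ik(position, orientation): joint angles nearest the present ones, or None.
- env.read_state(): the state.
- viewer.camera(name): name is "scene" or "top"; returns the picture (480x640x3 uint8, blue, green, red); there is no depth.
- viewer.camera_params(name): a dict with "fx", "fy", "cx", "cy" (pixels), "pose" (4x4, takes a point from camera to world coordinates). Camera axes: x right, y up, looking along -z (the intrinsics and any distortion apply to the point x, -y, -z); pixel columns grow to the right and rows downward; lengths in mm; the calibration is good to about 2 mm. A picture is of the moment at which its call begins. camera_params takes no time and is no camera call.
A pose or a line that the arm cannot do raises env.IKError and nothing moves.
- workorder.sign_off(): hands the job in; it is judged then, once.
The state is a dict: "time_s": time; "qpos": joint angles; "dq": joint speeds; "tau": joint torques, N m; "tool_pos": TCP position; "orientation": TCP orientation; "force": force on the tool from outside, world axes, zero at the start; "wrist_torque": the same for the moment, N m; "width": finger opening in mm; "grip_force": force on a finger pad.
Only numpy, scipy, OpenCV 4.12 (cv2) and the standard library are available. Lean on these libraries where they do the work, as an engineer would, in place of code of your own. Each camera call takes 0.05 s, during which the arm holds its last target. There are 200 camera calls.

## Working session

There is one attempt and no reset: what is moved stays moved. The work goes in short steps, each a Python script; the robot and the scene stay as the last script left them, time stands still between calls to the robot, and variables do not carry over. Pictures are saved under pics/ and viewed, at most 10 in all, crops included, and the job is handed in when it is done.

```bash
ls; mkdir -p pics
python3 - <<'E'
from station import env, set_gripper, viewer, workorder
import cv2
for n in("scene","top"):
    cv2.imwrite(f"pics/{n}0.png",viewer.camera(n)); p=viewer.camera_params(n); print(n,p)
s=env.read_state();print(s["time_s"],s["orientation"],s["width"])
E
```

```text
pics
scene {'fx': 593.3662579723508, 'fy': 593.3662579723508, 'cx': 314.742791559147, 'cy': 239.0576666598864, 'pose': array([[-1.92067840e-03, -7.61448257e-01,  6.48222850e-01,
         1.34780705e+03],
       [ 9.99966421e-01, -6.62664213e-03, -4.82122961e-03,
        -7.85195557e+01],
       [ 7.96665773e-03,  6.48191823e-01,  7.61435416e-01,
         9.84061317e+02],
       [ 0.00000000e+00,  0.00000000e+00,  0.00000000e+00,
         1.00000000e+00]])}
top {'fx': 620.9112091496141, 'fy': 620.9112091496141, 'cx': 327.86000227668455, 'cy': 234.46681224486267, 'pose': array([[-2.81352050e-02,  9.96175701e-01, -8.27186975e-02,
         4.71902109e+02],
       [-9.99469658e-01, -2.93922237e-02, -1.40178136e-02,
        -1.03031593e+02],
       [-1.63954918e-02,  8.22804343e-02,  9.96474344e-01,
         1.25299194e+03],
       [ 0.00000000e+00,  0.00000000e+00,  0.00000000e+00,
         1.00000000e+00]])}
0.1 [ 9.93116806e-01  1.17126045e-01 -7.25541261e-05 -7.02878724e-04] 87.94425976520532
```

View pics/scene0.png

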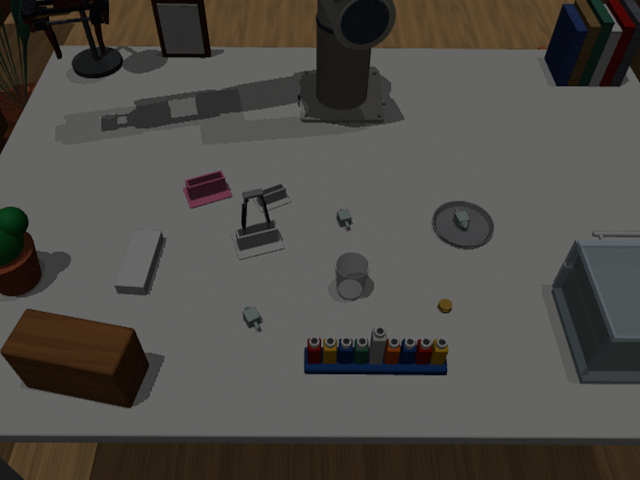

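View pics/top0.png

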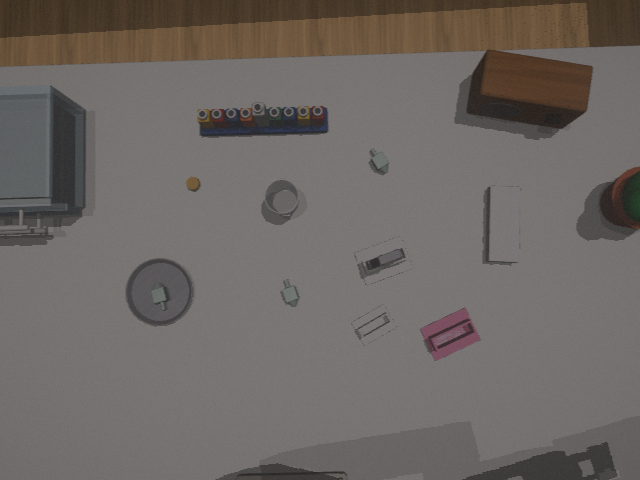

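The tongs stand in the larger white stand: scene (257,225), top (384,261). The dish with its dreidel is at scene (462,222), top (159,293). I'll enlarge both for measuring.

Run:
```python
import cv2,numpy as np
t=cv2.imread("pics/top0.png");s=cv2.imread("pics/scene0.png")
def c(i,x,y,w,h,k,g=1.6):
    o=cv2.resize(i[y:y+h,x:x+w],None,fx=k,fy=k,interpolation=cv2.INTER_CUBIC);o=np.clip(o*g,0,255).astype('u1')
    for u in range((x+9)//10*10,x+w,10): cv2.line(o,((u-x)*k,0),((u-x)*k,5),(0,255,255));cv2.putText(o,str(u),((u-x)*k,14),0,.3,(0,255,255))
    for v in range((y+9)//10*10,y+h,10): cv2.line(o,(0,(v-y)*k),(5,(v-y)*k),(0,255,255));cv2.putText(o,str(v),(6,(v-y)*k+4),0,.3,(0,255,255))
    return o
cv2.imwrite("pics/c1.png",np.hstack([c(t,350,232,66,58,6),c(s,226,182,66,82,6)[:348]]) if 0 else np.hstack([cv2.copyMakeBorder(c(t,350,232,66,58,6),0,156-0+0,0,0,0) [:492],c(s,226,182,66,82,6)[:492]]))
cv2.imwrite("pics/c2.png",np.hstack([c(t,124,255,72,74,5.5.__int__(),2),c(s,428,196,72,74,5,2)]))
```

```text
(no output)
```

View pics/c1.png

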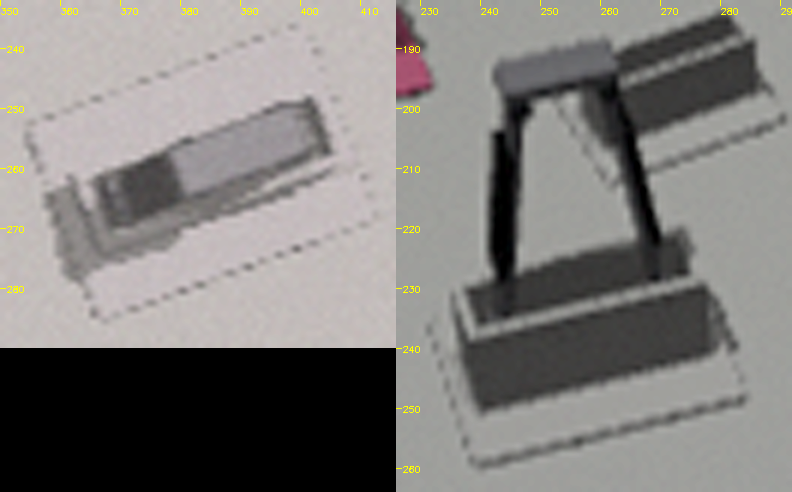

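View pics/c2.png

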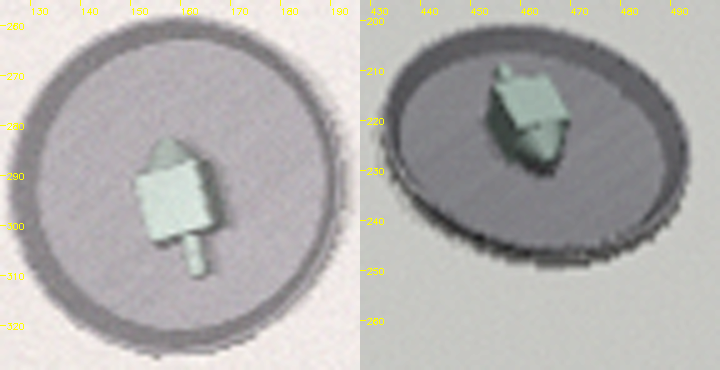

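```bash
cat > h.py <<'E'
import numpy as np
from scipy.optimize import least_squares
from scipy.spatial.transform import Rotation as R
from station import env, set_gripper, viewer, workorder
P={n:viewer.camera_params(n) for n in("scene","top")}
def proj(n,p):
    c=P[n];T=c["pose"];q=(np.atleast_2d(p)-T[:3,3])@T[:3,:3]
    return np.c_[c["cx"]+c["fx"]*q[:,0]/-q[:,2],c["cy"]-c["fy"]*q[:,1]/-q[:,2]]
def fit(obs,x0):  # obs: (cam, local xyz, pixel)
    def f(v):
        r=R.from_euler('z',v[2])
        return np.concatenate([(proj(n,r.apply(l)+[v[0],v[1],0])[0]-px) for n,l,px in obs])
    s=least_squares(f,x0,x_scale=[10,10,.1]);return s.x,s.fun.reshape(-1,2)
def quat(yaw): return (R.from_euler('z',yaw)*R.from_euler('x',np.pi)).as_quat()
E
python3 - <<'E'
from h import *
np.set_printoptions(precision=2,suppress=True)
# stand, robot y = image left in top; local x to image up
st=[("top",[35,50,4],[354.7,253]),("top",[35,-50,4],[399.7,236.2]),("top",[-35,-50,4],[412.5,267.8]),("top",[-35,50,4],[367.2,285.3])]
ss=[("scene",[35,-50,4],[239,259.7]),("scene",[35,50,4],[284.2,248.7]),("scene",[14,-43,45],[238.7,237.8]),("scene",[14,43,45],[278,229.2])]
hg=[("top",[0,0,153],[391.5,256.8]),("scene",[0,0,153],[252.7,191.5])]
for o in(st,ss,st+ss,st+ss+hg): print("stand",*fit(o,[410,-200,.3]))
d=[("top",[-14,-13,29],[151,291]),("top",[-14,13,29],[164,287.4]),("top",[14,13,29],[167,300]),("top",[14,-13,29],[154.4,303.4]),("top",[31,0,16],[163.6,310]),("top",[-26,0,16],[157.4,282.6])]
ds=[("scene",[31,0,16],[456.4,209.2]),("scene",[-26,0,16],[465,230.6])]
for o in(d,d+ds): print("dreidel",*fit(o,[380,170,3.1]))
print("dreidel",*fit([(n,[-a[0],a[1],a[2]],p) if 0 else (n,[a[0],-a[1],a[2]] if n=="top" else a,p) for n,a,p in d+ds],[380,170,3.1]))
E
```

```text
stand [ 519.78 -195.76    0.34] [[-0.69  0.16]
 [ 0.65 -0.77]
 [ 0.64  0.12]
 [-0.6   0.47]]
stand [ 521.89 -194.81    0.31] [[-0.13 -0.6 ]
 [ 0.47 -0.31]
 [-0.52  0.67]
 [ 0.2   0.2 ]]
stand [ 520.56 -195.6     0.33] [[-0.72 -0.47]
 [ 0.77 -1.01]
 [ 0.48 -0.02]
 [-0.91 -0.06]
 [ 0.05 -0.78]
 [ 0.33 -1.27]
 [-0.58  0.49]
 [-0.13 -0.65]]
stand [ 520.34 -196.07    0.33] [[-0.49 -0.32]
 [ 0.97 -0.94]
 [ 0.73  0.04]
 [-0.63  0.07]
 [-0.13 -0.84]
 [ 0.13 -1.39]
 [-0.78  0.43]
 [-0.34 -0.75]
 [-1.67 -0.  ]
 [-0.2   0.76]]
dreidel [462.97 250.63   3.37] [[-0.18 -0.87]
 [-0.41 -0.63]
 [-0.12  0.57]
 [-0.31  0.54]
 [ 0.72  0.4 ]
 [ 0.31 -0.02]]
dreidel [463.55 250.7    3.35] [[-0.12 -1.32]
 [-0.3  -0.84]
 [-0.26  0.43]
 [-0.5   0.16]
 [ 0.41  0.18]
 [ 0.5  -0.37]
 [-0.48  0.1 ]
 [ 0.24 -2.65]]
dreidel [463.57 250.68   3.33] [[ 12.92  -4.33]
 [-12.97   2.08]
 [-13.29   3.43]
 [ 12.21  -2.78]
 [  0.04   0.26]
 [  0.83  -0.45]
 [ -0.17   0.06]
 [ -0.05  -2.6 ]]
```

Run:
```python
from h import *
import cv2
x,y,a=520.5,-195.8,.33
env.reach([x,y,270],quat(a))
print(env.move_l([x,y,161],rate=90,f_stop=6))
def st():
    s=env.read_state();print(round(s["time_s"],2),s["width"].__round__(2),s["grip_force"],s["tool_pos"],s["force"])
st()
for w in(60,54,50,46):
    set_gripper(w);st()
o=[viewer.camera(n) for n in("scene","top")]
cv2.imwrite("pics/g.png",np.clip(1.6*np.hstack([cv2.resize(o[0][150:270,200:310],None,fx=3.6,fy=3.6),cv2.resize(o[1][200:320,340:450],None,fx=3.6,fy=3.6)]),0,255))
```

```text
False
3.47 87.81 0.0 [ 520.85472154 -195.93921596  161.5643041 ] [-0.03754151  0.12717233 -0.15997297]
4.09 60.24 0.0 [ 520.50637923 -195.80467773  161.01240069] [ 0.49384676 -0.17163996  0.78360101]
4.43 54.03 2.83059200970456 [ 520.49849478 -195.84392962  160.95793511] [ 0.3498489   0.06657565 -0.59672799]
4.74 50.51 3.3851704106200486 [ 520.52033636 -195.81796045  160.99788525] [-0.32071989 -0.96197648  0.52602804]
5.05 46.04 3.7559765204787254 [ 520.44378088 -195.77980446  160.95719113] [ 0.06861502 -0.77249064 -0.88123442][ WARN:0@2.075] global loadsave.cpp:1063 imwrite_ Unsupported depth image for selected encoder is fallbacked to CV_8U.
```

View pics/g.png

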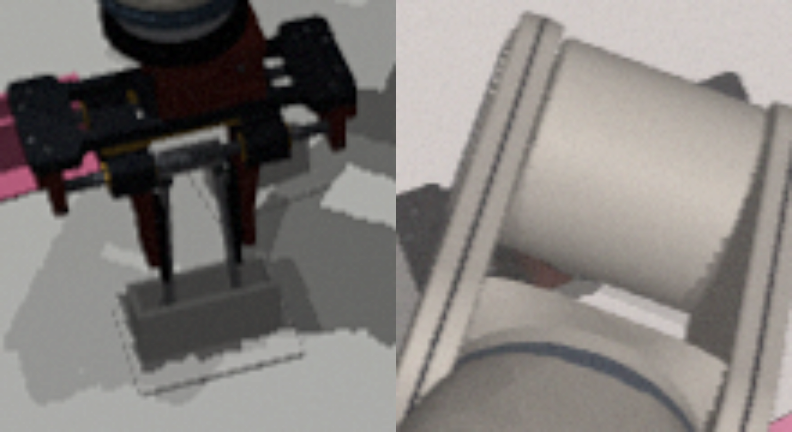

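The tongs are between the fingers and upright in the stand (scene crop, jaws in the pocket around (200,290)). Next I lift them and carry them over the dish.

Run:
```python
from h import *
import cv2
def st():
    s=env.read_state();print(round(s["time_s"],2),s["width"].__round__(2),s["grip_force"].__round__(2),s["tool_pos"],s["force"])
env.move_l([520.5,-195.8,300],rate=70);st()
env.move_l([463.3,250.7,300],quat(3.355-np.pi),rate=130);st()
env.move_l([463.3,250.7,215],rate=60);env.hold(.3);st()
o=[viewer.camera(n) for n in("scene","top")]
i=np.hstack([cv2.resize(o[0][120:270,400:530],None,fx=3,fy=3,interpolation=2),cv2.resize(o[1][220:370,90:220],None,fx=3,fy=3,interpolation=2)])
cv2.imwrite("pics/h.png",np.clip(1.6*i,0,255).astype('u1'))
```

```text
7.28 46.19 3.52 [ 520.36224388 -195.73279625  299.66076702] [-0.3027559   0.13156886 -0.13580317]
10.9 46.34 3.52 [463.34266844 250.51095204 300.01462198] [ 0.44181969 -0.76869415 -1.33380593]
12.77 45.93 3.52 [463.33454752 250.73201179 215.1508402 ] [ 0.45063212 -0.34412823 -0.38810709]
```

View pics/h.png

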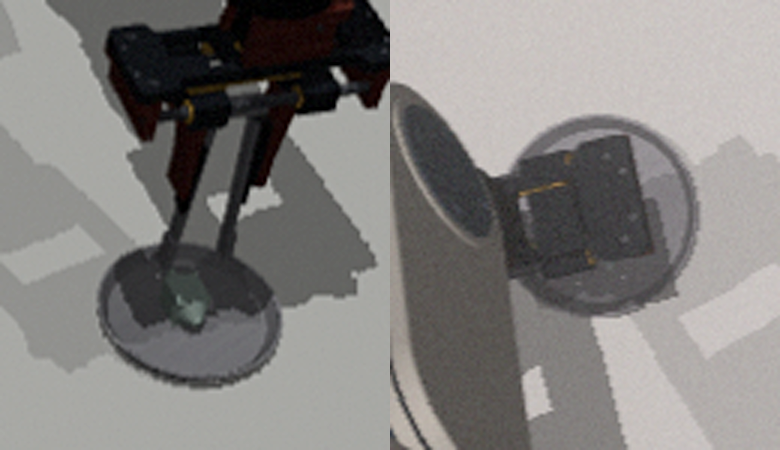

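Run:
```python
from h import *
r=R.from_euler('z',3.355-np.pi)
for l in([8,-22,58],[8,22,58],[8,-22,86],[8,22,86]):
    q=proj("scene",r.apply(l)+[463.3,250.7,0])[0]; print(l,q,(q-[400,120])*3)
```

```text
[8, -22, 58] [456.42506644 210.27832082] [169.27519931 270.83496245]
[8, 22, 58] [475.70330863 207.25714001] [227.10992589 261.77142003]
[8, -22, 86] [458.94634599 201.17627533] [176.83903797 243.528826  ]
[8, 22, 86] [478.53908146 198.14909315] [235.61724437 234.44727945]
```

The jaw tips match the projection, and the jaws straddle the dreidel. Now descend and close in small steps.

Run:
```python
from h import *
import cv2
def st():
    s=env.read_state();print(round(s["time_s"],2),s["width"].__round__(2),s["grip_force"].__round__(2),s["tool_pos"][2].round(1),s["force"].round(1));return s["grip_force"]
print(env.move_l([463.3,250.7,166],rate=40,f_stop=5));st()
w=44
while w>35:
    set_gripper(w);g=st()
    if g>8.5: break
    w-=1 if w>41 else .4
env.hold(.2);st()
o=viewer.camera("scene")
cv2.imwrite("pics/k.png",np.clip(2*cv2.resize(o[140:260,400:530],None,fx=4,fy=4,interpolation=2).astype(float),0,255).astype('u1'))
```

```text
False
14.24 45.48 3.52 166.3 [ 0.3  0.6 -1.2]
14.5 44.29 3.79 166.2 [-0.9 -0.1 -0.6]
14.72 43.38 3.93 166.0 [ 1.1 -0.3 -0.2]
14.95 41.76 4.08 166.0 [-0.2  0.4 -0.3]
15.18 41.06 4.35 166.0 [-0.1  0.8 -0.3]
15.39 40.6 4.48 166.0 [-0.5  0.1 -0.1]
15.61 40.15 5.22 166.0 [ 0.3 -0.  -0.5]
15.82 40.27 6.93 166.0 [-0.2  0.5 -0.2]
16.04 39.71 17.85 166.0 [-0.4 -0.6 -1.4]
16.24 39.78 17.85 166.0 [ 0.7  0.3 -0.6]
```

View pics/k.png

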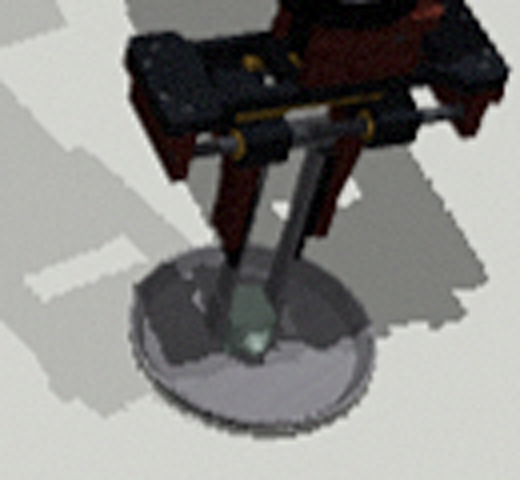

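The jaws sit across the dreidel (crop (250,310)). Finger force is 17.9 N, which puts about 6 N on each jaw, under the 12 N limit. Lifting now.

Run:
```python
from h import *
import cv2
env.move_l([463.3,250.7,273],rate=45);env.hold(.8)
s=env.read_state();print(s["time_s"],s["width"],s["grip_force"],s["tool_pos"],s["force"])
o=viewer.camera("scene")
cv2.imwrite("pics/m.png",np.clip(2*cv2.resize(o[90:270,400:560],None,fx=3.3,fy=3.3,interpolation=2).astype(float),0,255).astype('u1'))
print((proj("scene",[463.3,250.7,123])-[400,90])*3.3)
```

```text
19.6167 39.890505141316794 17.84600794315338 [463.30437235 250.69137187 273.00303576] [-0.67254053  0.06777081 -1.88962195]
[[234.27513425 311.7796639 ]]
```

View pics/m.png

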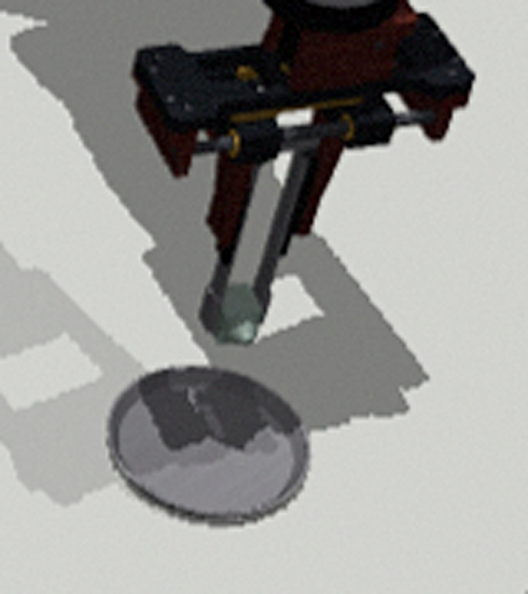

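The dreidel is held in the jaws at crop (237,312), matching the projected height of 123 mm, and the dish below it is empty and still in place.

```bash
python3 -c "
from station import workorder
print(workorder.sign_off())"
```

```text
the job is handed in; nothing more can be done
None
```

The job is handed in: the tongs hold the dreidel steady over its dish, its centre about 12 cm above the ledge, at an estimated 6 N per jaw, after about 20 s of the 48 s allowed.

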